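# Pack the goods vans after the running session

## Robot

A 6-joint arm with a two-finger parallel gripper is mounted at the origin on the work surface. World frame = base frame: x ahead of the robot, y to its left, z up, the work surface at z = 0. Lengths are in m, angles in degrees, forces in N, time in s.
With the tool pointing down it reaches from about 0.4 to 0.825 m from the base axis. Payload 7 kg.
Tool frame: the origin (TCP) lies midway between the tips of the shut fingers; the grasp point (between the pads) lies 19 mm behind it; z points along the fingers, y is the line along which they close (so a half turn about z gives the same grasp; the last joint's range is limited). The gripper opens to 88 mm and grips with 3 to 60 N. Pads are 19 mm wide; open, the fingers measure 130 mm over their backs; the gripper's body (78 mm by 193 mm) begins 47 mm behind the grasp point.
Start: joints at [80.965, 20.546, 0.682, 0, -70.136, -16.507], TCP at [0.291, 0.609, 0.191] pointing down, gripper open.
Joint ranges: [-176.03, 176.03], [-82.01, 121.73], [-58.28, 71.71], [-173.87, 95.51], [-174.79, -0.11], [-173.66, 173.66]. Speed limits (degrees/s): [136.94, 136.94, 172.46, 180, 180, 180].

## Interface

Orientations are given as [roll, pitch, yaw] about the fixed x, y, z axes, in that order (R = Rz(yaw) Ry(pitch) Rx(roll)).
In Python, from plant import r gives the robot as it stands.
- The arm moves only by the tool carry_out, never from a script. Its argument "deltas" is a list of rows, each a list of 3 entries, a list of its own where there are three numbers: the opening, from 0 (shut) to 1 (fully open), then the shift along the tool's x, y, z in mm, then the turn, a rotation vector about the tool's x, y, z in rad. In form: [[gripper, [tx, ty, tz], [rx, ry, rz]], ...]. A call has 1 to 12 rows; each row is the pose to reach, as a shift and turn from the pose commanded when the call began, along the tool's axes at that moment; what a row does not reach only later rows make up. A row lasts 1/10 s, in which the tool goes at most 50 mm and 8.59 degrees, less where a joint would pass 70% of its speed; a pose out of reach is approached as far as the arm can. A call with a gripper value outside its range is refused whole. The fingers move at their own pace and stop on an object; "squeeze" is the grip in N (left out, the last holds). Time passes only in rows, so rows that repeat a pose let the fingers close. It gives the time, the measured TCP pose, the force, the opening and the grip force at its end, in the units of the state.
- r.get_state(): the state, without advancing time (a new reading comes with each control period).
- r.capture(name): name is "side" or "top"; returns (picture, depth): 420x560x3 uint8, red, green, blue; 420x560 float32, m along the optical axis (not along the pixel's ray), 0 where there is no reading.
- r.get_calibration(name): a dict with "fov_y" (degrees; the focal length in pixels is half the picture's height over the tangent of half this angle, whatever the lens; pixels are square), "cx", "cy" (the principal point, pixels), "view" (4x4, takes a point from world to camera coordinates). Camera axes: x right, y down, z forward; pixel columns grow to the right and rows downward; lengths in m; the calibration is good to about 2 mm. A picture is of the moment at which its call begins. get_calibration takes no time and is no camera call.
- r.close_job(): hands the job in; it is judged then, once.
The state is a dict: "time_s": time; "joints": joint angles; "qd": joint speeds; "joint_torque": joint torques, N m; "tcp_pos": TCP position; "eef_rot": TCP orientation; "contact_force": force on the tool from outside, world axes, zero at the start; "moment": the same for the moment, N m; "gripper_width": finger opening in m; "gripper_force": force on a finger pad.
Only numpy, scipy, OpenCV 4.12 (cv2) and the standard library are available. Lean on these libraries where they do the work, as an engineer would, in place of code of your own. Each camera call takes 0.05 s, during which the arm holds its last target. There are 200 camera calls.

## Task

Put the four closed goods vans into the wooden storage tray, each standing on its wheels lengthways in the slot whose felt pad has its own colour; set them down, do not drop them in. Leave the two open wagons standing where they are, undisturbed.

Things in the scene. Friction and masses are not known exactly. Their poses are not given: they have to be found in the camera images.
- van_red: model goods van, closed: red sides and closed red roof with thin darker ribs, dark underframe, fixed wheels; 90 mm long (x), 30 wide (y), 48 high, about 80 g, both ends alike. Grip from above across the width (flat sides 13 to 41 mm up). Origin: centre of its underside, z up. Starts on the table (z = 0), any yaw.
- van_blue: model goods van, closed: blue sides and closed blue roof with thin darker ribs, dark underframe, fixed wheels; 90 mm long (x), 30 wide (y), 48 high, about 80 g, both ends alike. Grip from above across the width (flat sides 13 to 41 mm up). Origin: centre of its underside, z up. Starts on the table (z = 0), any yaw.
- van_yellow: model goods van, closed: yellow sides and closed yellow roof with thin darker ribs, dark underframe, fixed wheels; 90 mm long (x), 30 wide (y), 48 high, about 80 g, both ends alike. Grip from above across the width (flat sides 13 to 41 mm up). Origin: centre of its underside, z up. Starts on the table (z = 0), any yaw.
- van_green: model goods van, closed: green sides and closed green roof with thin darker ribs, dark underframe, fixed wheels; 90 mm long (x), 30 wide (y), 48 high, about 80 g, both ends alike. Grip from above across the width (flat sides 13 to 41 mm up). Origin: centre of its underside, z up. Starts on the table (z = 0), any yaw.
- pad_red: red felt pad, 108 x 56 mm (x, y), 1.5 thick, fixed in one slot of a fixed wooden tray. Origin: centre of its underside, 4 mm above the table. Slot inside: 112 long (x), 60 wide (y); walls 4 thick, tops 16 mm above the table. The tray (236 x 132) has 2 x 2 slots, centres 116 apart along x, 64 along y; colours change slots.
- pad_blue: blue felt pad, 108 x 56 mm (x, y), 1.5 thick, fixed in one slot of a fixed wooden tray. Origin: centre of its underside, 4 mm above the table. Slot inside: 112 long (x), 60 wide (y); walls 4 thick, tops 16 mm above the table. The tray (236 x 132) has 2 x 2 slots, centres 116 apart along x, 64 along y; colours change slots.
- pad_yellow: yellow felt pad, 108 x 56 mm (x, y), 1.5 thick, fixed in one slot of a fixed wooden tray. Origin: centre of its underside, 4 mm above the table. Slot inside: 112 long (x), 60 wide (y); walls 4 thick, tops 16 mm above the table. The tray (236 x 132) has 2 x 2 slots, centres 116 apart along x, 64 along y; colours change slots.
- pad_green: green felt pad, 108 x 56 mm (x, y), 1.5 thick, fixed in one slot of a fixed wooden tray. Origin: centre of its underside, 4 mm above the table. Slot inside: 112 long (x), 60 wide (y); walls 4 thick, tops 16 mm above the table. The tray (236 x 132) has 2 x 2 slots, centres 116 apart along x, 64 along y; colours change slots.
- open_red: look-alike to leave alone: model open wagon, red sides, no roof, empty with a nearly black floor inside; 90 mm long (x), 30 mm wide (y), 36 mm high, about 60 g, loose. Origin: centre of its underside, z up.
- open_blue: look-alike to leave alone: model open wagon, blue sides, no roof, empty with a nearly black floor inside; 90 mm long (x), 30 mm wide (y), 36 mm high, about 60 g, loose. Origin: centre of its underside, z up.
Mind the look-alikes: they are no part of the job. Leave any black or pink look-alike of the pad_blue alone.

How it is judged (in metres and radians):
At the end, for the whole second after the job is handed in: Each closed van stands upright (0.1 rad) and at rest on the pad of its colour: centre within 15 mm lengthways and 17 mm sideways, underside under 5 mm above the pad's underside, long axis within 0.45 rad of the slot's. Both open wagons stand upright within 20 mm of their starts (x of van_red in the frame of pad_red between -0.015 and 0.015 m and y of van_red in the frame of pad_red between -0.017 and 0.017 m and z of van_red in the frame of pad_red below 0.005 m and angle between each of van_red, van_blue, van_yellow, van_green, open_red, open_blue's own z axis and vertical below 0.1 rad and angle between the x axis of van_red and the x axis of pad_red, either way round below 0.45 rad and linear speed of each of van_red, van_blue, van_yellow, van_green, open_red, open_blue below 0.02 m/s and angular speed of each of van_red, van_blue, van_yellow, van_green below 0.2 rad/s and x of van_blue in the frame of pad_blue between -0.015 and 0.015 m and y of van_blue in the frame of pad_blue between -0.017 and 0.017 m and z of van_blue in the frame of pad_blue below 0.005 m and angle between the x axis of van_blue and the x axis of pad_blue, either way round below 0.45 rad and x of van_yellow in the frame of pad_yellow between -0.015 and 0.015 m and y of van_yellow in the frame of pad_yellow between -0.017 and 0.017 m and z of van_yellow in the frame of pad_yellow below 0.005 m and angle between the x axis of van_yellow and the x axis of pad_yellow, either way round below 0.45 rad and x of van_green in the frame of pad_green between -0.015 and 0.015 m and y of van_green in the frame of pad_green between -0.017 and 0.017 m and z of van_green in the frame of pad_green below 0.005 m and angle between the x axis of van_green and the x axis of pad_green, either way round below 0.45 rad and distance of each of open_red, open_blue from where it was at the start of the episode below 0.02 m); the robot touches nothing.
It fails at once if a van is dropped into its slot (falls faster than 0.8 m/s, some 3 cm of free fall) ((horizontal distance between van_red and pad_red below 0.05 m and height (world z) of van_red below 0.07 m and linear speed of van_red above 0.8 m/s) or (horizontal distance between van_blue and pad_blue below 0.05 m and height (world z) of van_blue below 0.07 m and linear speed of van_blue above 0.8 m/s) or (horizontal distance between van_yellow and pad_yellow below 0.05 m and height (world z) of van_yellow below 0.07 m and linear speed of van_yellow above 0.8 m/s) or (horizontal distance between van_green and pad_green below 0.05 m and height (world z) of van_green below 0.07 m and linear speed of van_green above 0.8 m/s)).
It fails at once if the red open wagon is shifted by more than 20 mm or tipped (distance of open_red from where it was at the start of the episode above 0.02 m or angle between open_red's own z axis and vertical above 0.3 rad).
It fails at once if the blue open wagon is shifted by more than 20 mm or tipped (distance of open_blue from where it was at the start of the episode above 0.02 m or angle between open_blue's own z axis and vertical above 0.3 rad).
It also fails if it takes over 112 s, if anything falls off the work surface, if the arm or the gripper's body presses on something with over 40 N, if the wrist force passes 120 N, or if a joint passes its speed limit or range.

## Working session

There is one attempt and no reset: what is moved stays moved. The work goes in short steps, Python scripts to look and compute and a tool call to move; the robot and the scene stay as the last step left them, time stands still between calls to the robot, and variables do not carry over. Pictures are saved under pics/ and viewed, at most 14 in all, crops included, and the job is handed in when it is done.

Besides the shell and the picture viewer there is one more tool, called after ">>>" as name(argument=value, ...), one argument or row to a line, values as JSON. carry_out: Moves the arm, as the interface text tells. Its arguments: {"type":"object","properties":{"deltas":{"type":"array"},"squeeze":{"type":"number"}},"required":["deltas"]}

```bash
mkdir -p pics
cat > look.py <<'E'
import numpy as np,cv2
from plant import r
def snap(name,tag):
    im,d=r.capture(name); cv2.imwrite(f'pics/{tag}.png',cv2.cvtColor(im,cv2.COLOR_RGB2BGR)); np.save(f'pics/{tag}.npy',d); return im,d
def world(name,d):
    c=r.get_calibration(name); f=210/np.tan(np.radians(c['fov_y'])/2)
    v,u=np.mgrid[:420,:560]; T=np.linalg.inv(np.array(c['view']))
    P=np.stack([(u-c['cx'])/f*d,(v-c['cy'])/f*d,d,np.ones_like(d)],-1)
    return (P@T.T)[...,:3]
E
python3 - <<'E'
from look import *
for n in('top','side'):
    im,d=snap(n,n+'0'); print(n,r.get_calibration(n))
print(r.get_state())
E
```

```text
top {'fov_y': 57.63088932329232, 'cx': 283.9114134855104, 'cy': 203.28727626968566, 'view': array([[ 0.01987514, -0.99975481,  0.00976176, -0.01035681],
       [-0.99319625, -0.02086342, -0.11456846,  0.4578884 ],
       [ 0.11474403, -0.00741827, -0.99336739,  0.81474531],
       [ 0.        ,  0.        ,  0.        ,  1.        ]])}
side {'fov_y': 44.824138411808555, 'cx': 284.7555042357315, 'cy': 213.58956465751592, 'view': array([[ 0.98868586, -0.14988125, -0.00599059, -0.47274124],
       [-0.10257859, -0.64643761, -0.75603972,  0.10786116],
       [ 0.10944363,  0.74810028, -0.65449833,  1.33016966],
       [ 0.        ,  0.        ,  0.        ,  1.        ]])}
{'time_s': 0.1, 'joints': array([ 8.09646082e+01,  2.05881849e+01,  6.38253255e-01, -1.69151170e-02,
       -7.01345317e+01, -1.65064207e+01]), 'qd': array([-0.07301181, -0.11476379,  0.13361399,  0.13633616,  0.05760686,
        0.01981976]), 'joint_torque': array([-2.47523079e-03, -5.84162772e+01,  2.93749684e+01,  7.01535568e+00,
        1.02007360e-02, -4.56197461e-05]), 'tcp_pos': array([0.29086758, 0.60857449, 0.1898035 ]), 'eef_rot': array([ 1.79914499e+02, -8.75338760e-03, -2.55475657e+01]), 'contact_force': array([ 0.48852852,  0.73420845, -0.23709019]), 'moment': array([0.00684555, 0.08058022, 0.02620642]), 'gripper_force': 0.0, 'gripper_width': 0.08757973463696264}
```

View pics/top0.png

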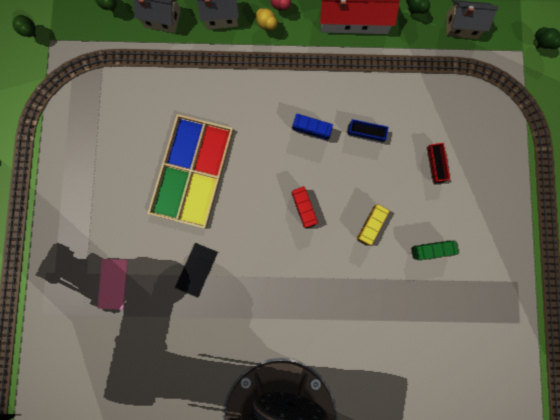

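View pics/side0.png

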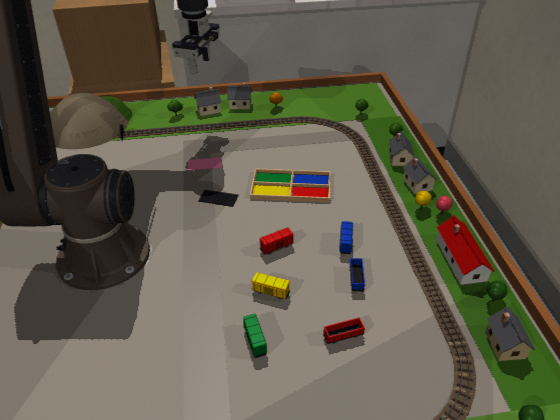

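The top view shows the closed vans: blue (313,127), red (305,208), yellow (375,225) and green (436,250). The open wagons are blue (369,131) and red (439,163). The tray pads are blue (185,145), red (213,150), green (171,192) and yellow (199,199). The black and pink patches at lower left are decoys. The side view agrees. Next I measure these in world coordinates.

```bash
cat > meas.py <<'E'
from look import *
T={'red':(305,208),'blue':(313,127),'yellow':(375,225),'green':(436,250),'open_blue':(369,131),'open_red':(439,163)}
PAD={'blue':(185,145),'red':(213,150),'green':(171,192),'yellow':(199,199)}
def rect(xy):
    (cx,cy),(w,h),a=cv2.minAreaRect((xy*1000).astype(np.float32))
    if w<h: w,h,a=h,w,a+90
    return f'centre {cx:.1f} {cy:.1f} size {w:.1f} {h:.1f} yaw {(a+90)%180-90:.1f}'
def vans(P,T=T,zmin=.02,R=.065):
    for k,(u,v) in T.items():
        c=P[v,u,:2]; near=np.hypot(*(np.moveaxis(P[...,:2]-c,-1,0)))<R
        z=P[...,2]; hi=np.percentile(z[near&(z>zmin)],90)
        m=near&(z>hi-.006)&(z<hi+.01)
        print(k,'top z %.3f n %d'%(hi,m.sum()),rect(P[m][:,:2]))
E
python3 - <<'E'
from meas import *
im=cv2.cvtColor(cv2.imread('pics/top0.png'),cv2.COLOR_BGR2RGB); P=world('top',np.load('pics/top0.npy'))
vans(P)
hsv=cv2.cvtColor(im,cv2.COLOR_RGB2HSV)
for k,(u,v) in PAD.items():
    h0=hsv[v,u].astype(int); dh=np.abs(hsv[...,0].astype(int)-h0[0]); dh=np.minimum(dh,180-dh)
    m=((dh<8)&(hsv[...,1]>150)&(hsv[...,2]>60)).astype(np.uint8)
    _,lab=cv2.connectedComponents(m); m=lab==lab[v,u]
    print('pad',k,'z %.4f'%np.median(P[m][:,2]),rect(P[m][:,:2]))
z=P[...,2]; print('table z',np.median(z[300:320,220:500]),np.median(z[150:200,330:360]))
m=(z>.011)&(z<.03); m[:, :140]=0; m[:,240:]=0; m[:105]=0; m[235:]=0
print('tray',m.sum(),rect(P[m][:,:2]))
E
```

```text
red top z 0.049 n 545 centre 449.7 -44.3 size 85.7 29.9 yaw 20.6
blue top z 0.049 n 509 centre 631.8 -59.1 size 86.1 31.2 yaw 72.2
yellow top z 0.049 n 553 centre 414.7 -194.3 size 85.9 30.1 yaw -28.1
green top z 0.049 n 565 centre 362.3 -328.2 size 85.8 29.9 yaw -80.4
open_blue top z 0.037 n 155 centre 627.8 -186.0 size 83.9 31.5 yaw 79.3
open_red top z 0.037 n 176 centre 557.4 -343.9 size 84.8 33.1 yaw 8.0
pad blue z 0.0050 centre 484.9 154.4 size 371.9 107.5 yaw 34.3
pad red z 0.0050 centre 485.6 123.1 size 325.5 105.9 yaw 25.5
pad green z 0.0048 centre 449.9 137.0 size 300.0 103.5 yaw 75.2
pad yellow z 0.0048 centre 444.0 106.0 size 237.1 107.8 yaw 75.2
table z 0.00010515108672970452 -0.0004287432817882686
tray 994 centre 530.5 212.3 size 236.6 133.5 yaw -13.0
```

```bash
cat > plan.py <<'E'
import numpy as np
c=np.array([530.5,212.3]);a=np.radians(-13.0);X=np.array([np.cos(a),np.sin(a)]);Y=np.array([-X[1],X[0]])
S={'blue':c+58*X+32*Y,'red':c+58*X-32*Y,'green':c-58*X+32*Y,'yellow':c-58*X-32*Y}
V={'red':(449.7,-44.3,20.6),'blue':(631.8,-59.1,-107.8),'yellow':(414.7,-194.3,-28.1),'green':(362.3,-328.2,-80.4)}
def d(p,q):  # (x,y,z mm,yaw deg) -> tool shift, turn
    y=np.radians(p[3]);D=np.subtract(q,p)
    return [round(D[0]*np.cos(y)+D[1]*np.sin(y),1),round(D[0]*np.sin(y)-D[1]*np.cos(y),1),round(-D[2],1)],[0,0,round(-np.radians(D[3]),3)]
E
python3 - <<'E'
from plan import *; from look import *
P=world('top',np.load('pics/top0.npy'))
for k,(u,v) in {'blue':(185,145),'red':(213,150),'green':(171,192),'yellow':(199,199)}.items(): print(k,S[k].round(1),(P[v,u]*1000).round(1))
print('to red',d((291,609,191,-25.55),(449.7,-44.3,110,20.6)))
cur=(291,609,191,-25.55)
for k in ('red','yellow','green','blue'):
    v=V[k]; s=tuple(S[k])
    g=(v[0],v[1],16,v[2]); up=g[:2]+(110,g[3]); su=s+(110,-13.0); sd=s+(22.5,-13.0)
    print(k,'approach',d(cur,up),'place-above',d(g,su)); cur=su
E
```

```text
blue [594.2 230.4] [590.5 228.7   4.1]
red [579.8 168.1] [579.6 163.5   6.5]
green [481.2 256.5] [480.6 254.1   6.5]
yellow [466.8 194.2] [466.3 190.9   4.3]
to red ([np.float64(424.9), np.float64(521.0), np.float64(81.0)], [0, 0, np.float64(-0.805)])
red approach ([np.float64(424.9), np.float64(521.0), np.float64(81.0)], [0, 0, np.float64(-0.805)]) place-above ([np.float64(196.5), np.float64(-153.0), np.float64(-94.0)], [0, 0, np.float64(0.586)])
yellow approach ([np.float64(-79.4), np.float64(390.2), np.float64(-0.0)], [0, 0, np.float64(0.264)]) place-above ([np.float64(-137.0), np.float64(-367.2), np.float64(-94.0)], [0, 0, np.float64(-0.264)])
green approach ([np.float64(15.7), np.float64(532.5), np.float64(-0.0)], [0, 0, np.float64(1.176)]) place-above ([np.float64(-556.7), np.float64(-214.7), np.float64(-94.0)], [0, 0, np.float64(-1.176)])
blue approach ([np.float64(217.8), np.float64(273.7), np.float64(-0.0)], [0, 0, np.float64(1.655)]) place-above ([np.float64(-264.2), np.float64(124.3), np.float64(-94.0)], [0, 0, np.float64(-1.655)])
```

>>> carry_out(
  deltas=[
    [0.8, [425, 521, 81], [0, 0, -0.805]],
    [0.8, [425, 521, 81], [0, 0, -0.805]],
    [0.8, [425, 521, 81], [0, 0, -0.805]],
    [0.8, [425, 521, 81], [0, 0, -0.805]],
    [0.8, [425, 521, 81], [0, 0, -0.805]],
    [0.8, [425, 521, 81], [0, 0, -0.805]],
    [0.8, [425, 521, 81], [0, 0, -0.805]],
    [0.8, [425, 521, 81], [0, 0, -0.805]],
    [0.8, [425, 521, 81], [0, 0, -0.805]],
    [0.8, [425, 521, 81], [0, 0, -0.805]],
    [0.8, [425, 521, 81], [0, 0, -0.805]],
    [0.8, [425, 521, 81], [0, 0, -0.805]],
  ],
  squeeze=25,
)

```text
time_s: 1.3
tcp_pos: [0.4317, 0.0283, 0.1189]
eef_rot: [-180.0, -0.0, 20.6]
contact_force: [1.4, 1.3, 1.1]
gripper_width: 0.0702
gripper_force: 0.0
```

>>> carry_out(
  deltas=[
    [0.8, [-8.2, 67, 8], [0, 0, 0]],
    [0.8, [-8.2, 67, 8], [0, 0, 0]],
    [0.8, [-8.2, 67, 8], [0, 0, 0]],
    [0.8, [-8.2, 67, 8], [0, 0, 0]],
    [0.8, [-8.2, 67, 8], [0, 0, 0]],
  ],
)

```text
time_s: 1.8
tcp_pos: [0.4476, -0.0349, 0.1109]
eef_rot: [-180.0, -0.0, 20.6]
contact_force: [0.1, -0.3, 0.1]
gripper_width: 0.0704
gripper_force: 0.0
```

>>> carry_out(
  deltas=[
    [0.8, [-1.3, 9.5, 0], [0, 0, 0]],
    [0.8, [-1.3, 9.5, 0], [0, 0, 0]],
    [0.8, [-1.3, 9.5, 0], [0, 0, 0]],
  ],
)

```text
time_s: 2.1
tcp_pos: [0.4498, -0.0445, 0.111]
eef_rot: [-180.0, -0.0, 20.6]
contact_force: [0.8, 0.7, 0.1]
gripper_width: 0.0702
gripper_force: 0.0
```

Run:
```python
from look import *
s=r.get_state(); print(s['tcp_pos'],s['eef_rot'],s['qd'].round(2)); im,d=snap('top','t1'); snap('side','s1'); s=r.get_state(); print(s['tcp_pos'],s['joints'].round(1))
```

```text
[ 0.44984181 -0.04447696  0.11100025] [-1.79999180e+02 -1.47250190e-02  2.06115861e+01] [ 0.09 -0.04 -0.13  0.1   0.03 -0.17]
[ 0.44975293 -0.04451442  0.11095397] [ 19.5   3.4 -32.9  -0.  -53.7  91.2]
```

View pics/s1.png

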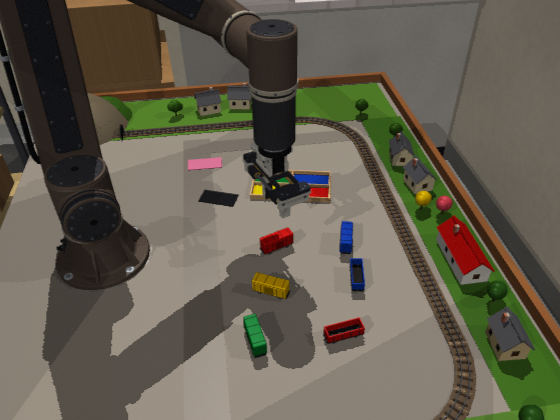

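Run:
```python
from look import *
def proj(n,p):
    c=r.get_calibration(n); f=210/np.tan(np.radians(c['fov_y'])/2); q=np.array(c['view'])@np.append(p,1); return (f*q[0]/q[2]+c['cx'],f*q[1]/q[2]+c['cy'],q[2])
p=r.get_state()['tcp_pos']; print(proj('side',p),proj('top',p),proj('side',[.4497,-.0443,.049]))
y=np.radians(20.6)
for s in(1,-1): print(proj('side',p+s*.035*np.array([np.sin(y),-np.cos(y),0])))
im=cv2.imread('pics/s1.png')[140:260,220:340]; a=cv2.resize(im,None,fx=4,fy=4)
cv2.imwrite('pics/c1.png',a)
```

```text
(np.float64(275.93100958785595), np.float64(216.23508151814974), np.float64(1.2734718211367295)) (np.float64(306.20087416983404), np.float64(202.99073549154193), np.float64(0.7564639351676882)) (np.float64(276.31540226984555), np.float64(234.2501573856335), np.float64(1.3141752035965402))
(np.float64(282.72569647005025), np.float64(224.3947308695736), np.float64(1.250310236058554))
(np.float64(269.3790678293754), np.float64(208.36694156599822), np.float64(1.2966334062149054))
```

View pics/c1.png

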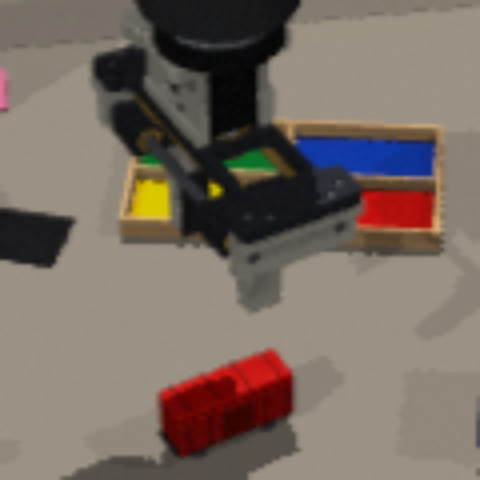

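View pics/t1.png

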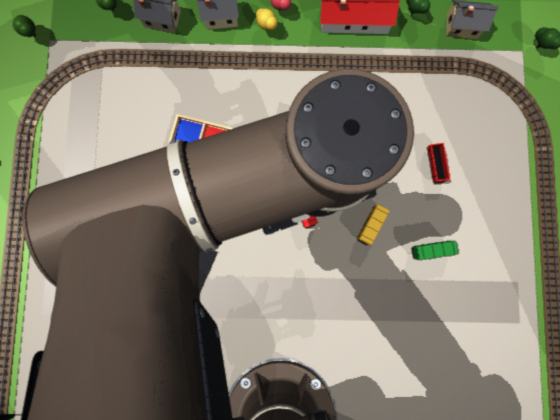

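The side crop shows the near fingertip at full-image (284,215), but the reported pose predicts about (283,224). I'll check the finger's depth before descending.

Run:
```python
from look import *
P=world('side',np.load('pics/s1.npy'))
for v in range(206,222,2): print(v,[(P[v,u]*1000).round(0).tolist() for u in (281,284,287)])
P=world('side',np.load('pics/s1.npy')); print('van roof',P[236,277])
s=r.get_state(); print(s['gripper_width'])
```

```text
206 [[450.0, -139.0, 223.0], [457.0, -136.0, 219.0], [464.0, -135.0, 218.0]]
208 [[450.0, -138.0, 216.0], [457.0, -138.0, 215.0], [470.0, -94.0, 176.0]]
210 [[456.0, -97.0, 175.0], [463.0, -94.0, 172.0], [471.0, -92.0, 169.0]]
212 [[456.0, -93.0, 166.0], [463.0, -96.0, 167.0], [470.0, -93.0, 163.0]]
214 [[455.0, -98.0, 163.0], [463.0, -93.0, 158.0], [471.0, -91.0, 156.0]]
216 [[456.0, -95.0, 154.0], [463.0, -95.0, 153.0], [497.0, 79.0, -2.0]]
218 [[479.0, 75.0, -3.0], [487.0, 69.0, 1.0], [495.0, 71.0, -2.0]]
220 [[333.0, -996.0, 949.0], [486.0, 66.0, -3.0], [494.0, 61.0, -0.0]]
van roof [ 0.45099293 -0.0474095   0.04550383]
0.07039749866356092
```

>>> carry_out(
  deltas=[
    [0.8, [0, 0, 30], [0, 0, 0]],
    [0.8, [0, 0, 60], [0, 0, 0]],
    [0.8, [0, 0, 75], [0, 0, 0]],
    [0.8, [0, 0, 80], [0, 0, 0]],
    [0.8, [0, 0, 80], [0, 0, 0]],
  ],
)

```text
time_s: 2.7
tcp_pos: [0.4495, -0.0448, 0.0306]
eef_rot: [180.0, 0.1, 20.6]
contact_force: [-0.8, 0.3, 0.5]
gripper_width: 0.0704
gripper_force: 0.0
```

Run:
```python
from look import *
im,d=snap('side','s2'); P=world('side',d); print(r.get_state()['tcp_pos'])
for v in range(212,250,3): print(v,[(P[v,u]*1000).round(0).tolist() for u in (281,284,287)])
a=cv2.cvtColor(im,cv2.COLOR_RGB2BGR)[150:270,210:350]; b=cv2.imread('pics/side0.png')[20:140,130:270]
cv2.imwrite('pics/c2.png',np.hstack([cv2.resize(x,(400,343),interpolation=cv2.INTER_CUBIC) for x in (a,b)]))
P0=world('side',np.load('pics/side0.npy'))
for v in range(50,90,4): print(v,[(P0[v,u]*1000).round(0).tolist() for u in (184,190,196)])
```

```text
[ 0.45011747 -0.04464599  0.03127266]
212 [[482.0, 97.0, -0.0], [465.0, -83.0, 155.0], [471.0, -87.0, 158.0]]
215 [[453.0, -113.0, 174.0], [460.0, -113.0, 172.0], [467.0, -118.0, 176.0]]
218 [[451.0, -127.0, 177.0], [458.0, -125.0, 174.0], [465.0, -125.0, 173.0]]
221 [[450.0, -135.0, 175.0], [457.0, -137.0, 175.0], [464.0, -137.0, 175.0]]
224 [[449.0, -146.0, 175.0], [455.0, -148.0, 176.0], [463.0, -142.0, 170.0]]
227 [[448.0, -147.0, 167.0], [455.0, -147.0, 167.0], [463.0, -138.0, 157.0]]
230 [[448.0, -149.0, 159.0], [457.0, -135.0, 145.0], [464.0, -136.0, 146.0]]
233 [[449.0, -142.0, 144.0], [457.0, -137.0, 138.0], [464.0, -136.0, 136.0]]
236 [[455.0, -95.0, 90.0], [462.0, -97.0, 90.0], [471.0, -90.0, 82.0]]
239 [[455.0, -93.0, 77.0], [463.0, -93.0, 76.0], [471.0, -89.0, 71.0]]
242 [[460.0, -56.0, 31.0], [468.0, -54.0, 28.0], [476.0, -53.0, 26.0]]
245 [[459.0, -59.0, 23.0], [468.0, -51.0, 14.0], [477.0, -46.0, 8.0]]
248 [[461.0, -46.0, -1.0], [469.0, -45.0, -4.0], [477.0, -48.0, -2.0]]
50 [[251.0, 522.0, 317.0], [269.0, 520.0, 317.0], [287.0, 517.0, 317.0]]
54 [[249.0, 530.0, 301.0], [267.0, 524.0, 302.0], [285.0, 512.0, 306.0]]
58 [[204.0, 1291.0, -41.0], [265.0, 524.0, 290.0], [284.0, 516.0, 292.0]]
62 [[201.0, 1298.0, -64.0], [263.0, 548.0, 266.0], [256.0, 1302.0, -69.0]]
66 [[199.0, 1299.0, -83.0], [261.0, 550.0, 253.0], [279.0, 566.0, 244.0]]
70 [[157.0, 1957.0, -405.0], [259.0, 561.0, 234.0], [278.0, 559.0, 234.0]]
74 [[153.0, 1955.0, -429.0], [221.0, 1304.0, -127.0], [249.0, 1295.0, -125.0]]
78 [[150.0, 1957.0, -456.0], [218.0, 1314.0, -152.0], [247.0, 1288.0, -142.0]]
82 [[146.0, 1963.0, -485.0], [216.0, 1301.0, -166.0], [244.0, 1305.0, -170.0]]
86 [[144.0, 1943.0, -502.0], [236.0, 872.0, 25.0], [259.0, 866.0, 26.0]]
```

View pics/c2.png

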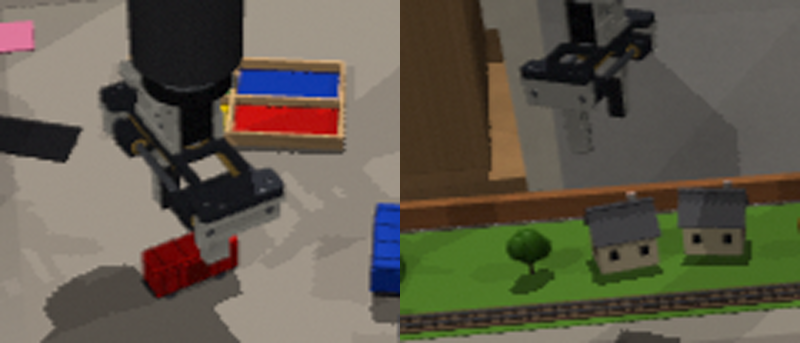

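The picture and depth put the visible fingertips at z ≈ 70 mm (bottom edge near (284,240)), while the reported TCP is at 31 mm. At the start pose they differed by about 40 mm too. So the real tips sit about 39 mm above the reported TCP. I'll descend carefully, watching force and depth.

>>> carry_out(
  deltas=[
    [0.8, [0, 0, 12], [0, 0, 0]],
    [0.8, [0, 0, 22], [0, 0, 0]],
    [0.8, [0, 0, 22], [0, 0, 0]],
    [0.8, [0, 0, 22], [0, 0, 0]],
  ],
)

```text
time_s: 3.15
tcp_pos: [0.4499, -0.0448, 0.0092]
eef_rot: [180.0, -0.0, 20.6]
contact_force: [-0.1, -0.7, -0.8]
gripper_width: 0.0698
gripper_force: 0.0
```

```bash
cat > tip.py <<'E'
from look import *
def tip(tag,half=None):
    im,d=snap('side',tag); P=world('side',d)*1000; s=r.get_state(); p=s['tcp_pos']*1000; y=np.radians(s['eef_rot'][2]); w=s['gripper_width']*500
    for sg in (1,-1):
        n=sg*np.array([np.sin(y),-np.cos(y)]); q=(P[...,:2]-p[:2]); a=q@n; b=q@np.array([np.cos(y),np.sin(y)])
        m=(a>w+2)&(a<w+24)&(abs(b)<8)&(P[...,2]>8)
        z=P[...,2][m]; print(sg,m.sum(),'lowest',np.sort(z)[:12].round(0))
    print(p.round(1),s['eef_rot'].round(2),s['gripper_width'],s['contact_force'].round(1))
E
python3 -c "from tip import *; tip('s3')"
```

```text
1 739 lowest [48. 48. 50. 50. 53. 53. 53. 53. 53. 54. 54. 55.]
-1 22 lowest [ 43.  48.  52.  60.  62.  78.  91.  91.  93.  94.  95. 483.]
[450.1 -44.7   9.4] [ 1.7999e+02 -3.0000e-02  2.0590e+01] 0.0706896963767969 [ 0.2  0.2 -0.2]
```

>>> carry_out(
  deltas=[
    [0.8, [0, 0, 10], [0, 0, 0]],
    [0.8, [0, 0, 20], [0, 0, 0]],
    [0.8, [0, 0, 27], [0, 0, 0]],
    [0.8, [0, 0, 31], [0, 0, 0]],
    [0.8, [0, 0, 31], [0, 0, 0]],
    [0.8, [0, 0, 31], [0, 0, 0]],
  ],
)

```text
time_s: 3.8
tcp_pos: [0.4497, -0.0448, -0.0222]
eef_rot: [180.0, 0.0, 20.6]
contact_force: [-0.3, -0.2, 0.3]
gripper_width: 0.0703
gripper_force: 0.0
```

```bash
python3 -c "
from tip import *; tip('s4')
a=cv2.imread('pics/s4.png')[190:280,220:340]; cv2.imwrite('pics/c4.png',cv2.resize(a,None,fx=5,fy=5,interpolation=cv2.INTER_CUBIC))"
```

```text
1 687 lowest [15. 19. 19. 20. 20. 22. 23. 23. 23. 24. 25. 26.]
-1 18 lowest [ 52.  59.  60.  61.  61.  63.  66. 452. 452. 452. 452. 452.]
[449.9 -44.8 -22. ] [180.     0.    20.59] 0.07008912586225832 [-0.2 -0.1  0.3]
```

View pics/c4.png

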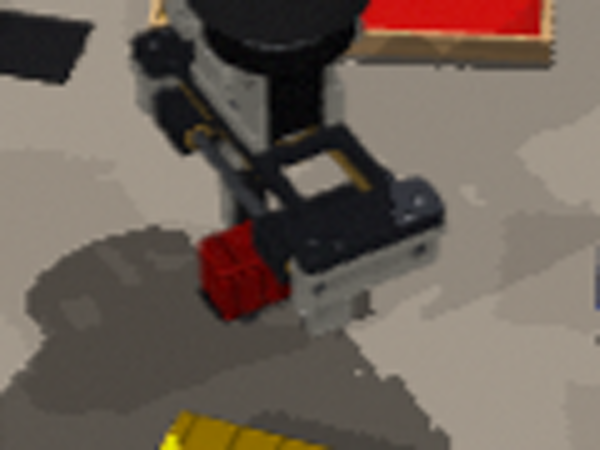

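Force is still zero, the tips are about 16 mm up, and the fingers straddle the red van (crop (230,280)–(335,310)). Now I close and lift.

>>> carry_out(
  deltas=[
    [0.1, [0, 0, 0], [0, 0, 0]],
    [0.1, [0, 0, 0], [0, 0, 0]],
    [0.1, [0, 0, 0], [0, 0, 0]],
    [0.1, [0, 0, 0], [0, 0, 0]],
    [0.1, [0, 0, 0], [0, 0, 0]],
    [0.1, [0, 0, 0], [0, 0, 0]],
    [0.1, [0, 0, -10], [0, 0, 0]],
    [0.1, [0, 0, -30], [0, 0, 0]],
    [0.1, [0, 0, -60], [0, 0, 0]],
    [0.1, [0, 0, -85], [0, 0, 0]],
    [0.1, [0, 0, -85], [0, 0, 0]],
  ],
  squeeze=25,
)

```text
time_s: 4.95
tcp_pos: [0.4522, -0.0442, 0.0667]
eef_rot: [179.9, -0.4, 20.6]
contact_force: [1.1, 0.1, -0.2]
gripper_width: 0.0299
gripper_force: 25.0
```

Run:
```python
from look import *; from plan import d,S
im,dd=snap('side','s5'); s=r.get_state(); p=s['tcp_pos']*1000; print(p,s['gripper_width'],s['gripper_force'],s['eef_rot'])
P=world('side',dd)*1000; hsv=cv2.cvtColor(im,cv2.COLOR_RGB2HSV)
m=(hsv[...,1]>150)&((hsv[...,0]<8)|(hsv[...,0]>172))&(np.hypot(P[...,0]-450,P[...,1]+45)<70)&(P[...,2]>20); print('red z range',np.percentile(P[m][:,2],[1,50,99]))
c=tuple(p[:2])+(p[2],20.6); print(d(c,tuple(S['red'])+(63,-13.0)))
```

```text
[451.02873639 -44.38877448  64.95996378] 0.02973088323417159 24.99967709183693 [179.98877699  -0.24373916  20.58344725]
red z range [ 99.72696583 126.17555701 183.49298322]
([np.float64(195.3), np.float64(-153.6), np.float64(2.0)], [0, 0, np.float64(0.586)])
```

>>> carry_out(
  deltas=[
    [0.1, [39, -31, 0], [0, 0, 0.117]],
    [0.1, [78, -62, 0], [0, 0, 0.234]],
    [0.1, [117, -92, 0], [0, 0, 0.352]],
    [0.1, [156, -123, 0], [0, 0, 0.469]],
    [0.1, [195.3, -153.6, 0], [0, 0, 0.586]],
    [0.1, [195.3, -153.6, 0], [0, 0, 0.586]],
    [0.1, [195.3, -153.6, 0], [0, 0, 0.586]],
    [0.1, [195.3, -153.6, 0], [0, 0, 0.586]],
    [0.1, [195.3, -153.6, 0], [0, 0, 0.586]],
  ],
)

```text
time_s: 5.9
tcp_pos: [0.5778, 0.1665, 0.0627]
eef_rot: [180.0, 0.0, -13.0]
contact_force: [-0.2, -0.1, -0.8]
gripper_width: 0.0299
gripper_force: 25.0
```

Run:
```python
from look import *; from plan import d,S
im,dd=snap('side','s6'); s=r.get_state(); p=s['tcp_pos']*1000; print(p,s['gripper_width'],s['eef_rot'])
print(d(tuple(p)+(s['eef_rot'][2],),tuple(S['red'])+(-15.5,-13.0)))
cv2.imwrite('pics/c6.png',cv2.resize(cv2.imread('pics/s6.png')[120:240,220:380],None,fx=5,fy=5,interpolation=cv2.INTER_CUBIC))
```

```text
[578.05347032 166.58023761  62.98030113] 0.03019658778759719 [ 1.79988616e+02  1.39786351e-02 -1.30308388e+01]
([np.float64(1.4), np.float64(-1.9), np.float64(78.5)], [0, 0, np.float64(-0.001)])
```

View pics/c6.png

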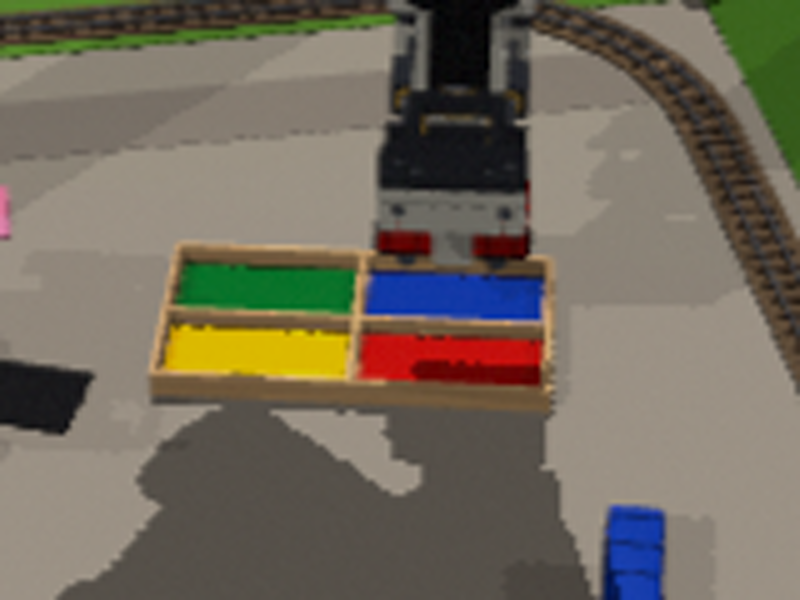

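The red van hangs centred above the red slot (crop x about 453 for both the van and the slot's centre). Next I lower, release and lift.

>>> carry_out(
  deltas=[
    [0.1, [1.4, -1.9, 30], [0, 0, 0]],
    [0.1, [1.4, -1.9, 50], [0, 0, 0]],
    [0.1, [1.4, -1.9, 62], [0, 0, 0]],
    [0.1, [1.4, -1.9, 70], [0, 0, 0]],
    [0.1, [1.4, -1.9, 75], [0, 0, 0]],
    [0.1, [1.4, -1.9, 78.5], [0, 0, 0]],
    [0.1, [1.4, -1.9, 78.5], [0, 0, 0]],
  ],
)

```text
time_s: 6.65
tcp_pos: [0.5805, 0.1692, -0.0155]
eef_rot: [-180.0, -0.0, -13.0]
contact_force: [0.2, -0.1, 0.3]
gripper_width: 0.0299
gripper_force: 25.0
```

>>> carry_out(
  deltas=[
    [0.1, [0, 0, 0], [0, 0, 0]],
    [0.5, [0, 0, 0], [0, 0, 0]],
    [0.5, [0, 0, 0], [0, 0, 0]],
    [0.5, [0, 0, 0], [0, 0, 0]],
    [0.5, [0, 0, -15], [0, 0, 0]],
    [0.5, [0, 0, -45], [0, 0, 0]],
    [0.8, [0, 0, -80], [0, 0, 0]],
    [0.8, [0, 0, -80], [0, 0, 0]],
    [0.8, [0, 0, -80], [0, 0, 0]],
  ],
)

```text
time_s: 7.55
tcp_pos: [0.581, 0.1696, 0.0656]
eef_rot: [-179.9, -0.1, -13.0]
contact_force: [-1.4, 0.5, -1.5]
gripper_width: 0.0627
gripper_force: 0.0
```

```bash
cat > st.py <<'E'
import sys,numpy as np
from plant import r
from plan import d,S,V
s=r.get_state(); p=s['tcp_pos']*1000; c=tuple(p)+(s['eef_rot'][2],)
print(p.round(1),s['eef_rot'].round(2),s['gripper_width'],s['gripper_force'],s['joints'].round(0))
def sh(q):
    t,w=d(c,q); print([float(x) for x in t],float(w[2]))
def van(k,z=60): sh(V[k][:2]+(z,V[k][2]))
def slot(k,z): sh(tuple(S[k])+(z,-13.0))
E
python3 - <<'E'
from st import *; van('yellow')
from look import *; snap('side','s7')
cv2.imwrite('pics/c7.png',cv2.resize(cv2.imread('pics/s7.png')[120:240,220:380],None,fx=4,fy=4,interpolation=cv2.INTER_CUBIC))
E
```

```text
[581.  169.6  65.6] [-1.7989e+02 -1.0000e-01 -1.3000e+01] 0.062710996965144 0.0 [ 35.  20. -18.  -0. -52.  42.]
[-80.2, 392.0, 5.6] 0.264
```

View pics/c7.png

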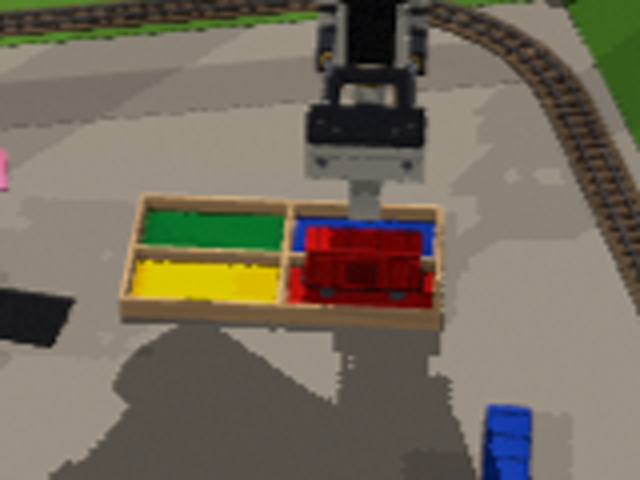

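The red van stands upright on its pad (crop (363,268)). Yellow is next.

>>> carry_out(
  deltas=[
    [0.8, [-80.2, 392, 5], [0, 0, 0.264]],
    [0.8, [-80.2, 392, 5], [0, 0, 0.264]],
    [0.8, [-80.2, 392, 5], [0, 0, 0.264]],
    [0.8, [-80.2, 392, 5], [0, 0, 0.264]],
    [0.8, [-80.2, 392, 5], [0, 0, 0.264]],
    [0.8, [-80.2, 392, 5], [0, 0, 0.264]],
    [0.8, [-80.2, 392, 5], [0, 0, 0.264]],
    [0.8, [-80.2, 392, 5], [0, 0, 0.264]],
    [0.8, [-80.2, 392, 5], [0, 0, 0.264]],
    [0.8, [-80.2, 392, 5], [0, 0, 0.264]],
    [0.8, [-80.2, 392, 5], [0, 0, 0.264]],
    [0.8, [-80.2, 392, 5], [0, 0, 0.264]],
  ],
)

```text
time_s: 8.8
tcp_pos: [0.4146, -0.1938, 0.0591]
eef_rot: [180.0, 0.0, -28.0]
contact_force: [-0.0, -0.1, -0.3]
gripper_width: 0.0701
gripper_force: 0.0
```

```bash
python3 -c "
from st import *; van('yellow',-22)"
```

```text
[ 414.6 -193.8   59.1] [ 1.7999e+02  2.0000e-02 -2.8020e+01] 0.07012204191611805 0.0 [ -0.   8. -36.  -0. -46.  62.]
[0.3, 0.4, 81.1] 0.001
```

>>> carry_out(
  deltas=[
    [0.8, [0, 0.5, 35], [0, 0, 0]],
    [0.8, [0, 0.5, 60], [0, 0, 0]],
    [0.8, [0, 0.5, 74], [0, 0, 0]],
    [0.8, [0, 0.5, 81], [0, 0, 0]],
    [0.8, [0, 0.5, 81], [0, 0, 0]],
    [0.1, [0, 0.5, 81], [0, 0, 0]],
    [0.1, [0, 0.5, 81], [0, 0, 0]],
    [0.1, [0, 0.5, 81], [0, 0, 0]],
    [0.1, [0, 0.5, 81], [0, 0, 0]],
    [0.1, [0, 0.5, 81], [0, 0, 0]],
    [0.1, [0, 0.5, 81], [0, 0, 0]],
  ],
)

```text
time_s: 9.9
tcp_pos: [0.4141, -0.1952, -0.0214]
eef_rot: [-180.0, -0.0, -28.1]
contact_force: [-0.1, 0.6, 3.0]
gripper_width: 0.0296
gripper_force: 25.0
```

>>> carry_out(
  deltas=[
    [0.1, [0, 0, -10], [0, 0, 0]],
    [0.1, [0, 0, -30], [0, 0, 0]],
    [0.1, [0, 0, -60], [0, 0, 0]],
    [0.1, [0, 0, -82], [0, 0, 0]],
    [0.1, [0, 0, -82], [0, 0, 0]],
    [0.1, [0, 0, -82], [0, 0, 0]],
  ],
)

```text
time_s: 10.5
tcp_pos: [0.414, -0.1951, 0.0611]
eef_rot: [-179.9, -0.1, -28.1]
contact_force: [-0.2, 0.2, -1.2]
gripper_width: 0.03
gripper_force: 25.0
```

```bash
python3 -c "
from st import *; slot('yellow',60)"
```

```text
[ 414.  -195.1   61.1] [-1.7995e+02 -8.0000e-02 -2.8130e+01] 0.030044645985536658 24.99981679022312 [ -0.   8. -36.  -0. -46.  62.]
[-137.0, -368.2, 1.1] -0.264
```

>>> carry_out(
  deltas=[
    [0.1, [-11, -29, 0], [0, 0, -0.02]],
    [0.1, [-26, -70, 0], [0, 0, -0.05]],
    [0.1, [-42, -113, 0], [0, 0, -0.08]],
    [0.1, [-58, -156, 0], [0, 0, -0.11]],
    [0.1, [-74, -199, 0], [0, 0, -0.14]],
    [0.1, [-90, -242, 0], [0, 0, -0.17]],
    [0.1, [-106, -285, 0], [0, 0, -0.2]],
    [0.1, [-122, -328, 0], [0, 0, -0.235]],
    [0.1, [-132, -355, 0], [0, 0, -0.264]],
    [0.1, [-137, -368, 0], [0, 0, -0.264]],
    [0.1, [-137, -368, 0], [0, 0, -0.264]],
    [0.1, [-137, -368, 0], [0, 0, -0.264]],
  ],
)

```text
time_s: 11.7
tcp_pos: [0.4656, 0.193, 0.0596]
eef_rot: [179.9, 0.1, -13.0]
contact_force: [-0.8, -0.1, -0.9]
gripper_width: 0.0298
gripper_force: 25.0
```

```bash
python3 -c "
from st import *; slot('yellow',-15.5)"
```

```text
[465.6 193.   59.6] [ 1.799e+02  8.000e-02 -1.302e+01] 0.029787566935591207 24.999956712126732 [ 45.  12. -31.  -0. -48.  32.]
[0.9, -1.4, 75.1] -0.0
```

>>> carry_out(
  deltas=[
    [0.1, [1, -1.4, 28], [0, 0, 0]],
    [0.1, [1, -1.4, 48], [0, 0, 0]],
    [0.1, [1, -1.4, 60], [0, 0, 0]],
    [0.1, [1, -1.4, 67], [0, 0, 0]],
    [0.1, [1, -1.4, 72], [0, 0, 0]],
    [0.1, [1, -1.4, 75], [0, 0, 0]],
    [0.1, [1, -1.4, 75], [0, 0, 0]],
    [0.1, [1, -1.4, 75], [0, 0, 0]],
  ],
)

```text
time_s: 12.5
tcp_pos: [0.4681, 0.1954, -0.0141]
eef_rot: [-180.0, -0.0, -13.0]
contact_force: [-0.8, 0.4, -1.7]
gripper_width: 0.0303
gripper_force: 25.0
```

>>> carry_out(
  deltas=[
    [0.5, [0, 0, 0], [0, 0, 0]],
    [0.5, [0, 0, 0], [0, 0, 0]],
    [0.5, [0, 0, 0], [0, 0, 0]],
    [0.5, [0, 0, -15], [0, 0, 0]],
    [0.5, [0, 0, -45], [0, 0, 0]],
    [0.8, [0, 0, -80], [0, 0, 0]],
    [0.8, [0, 0, -80], [0, 0, 0]],
    [0.8, [0, 0, -80], [0, 0, 0]],
    [0.8, [0, 0, -80], [0, 0, 0]],
  ],
)

```text
time_s: 13.4
tcp_pos: [0.4673, 0.1948, 0.0649]
eef_rot: [180.0, 0.0, -13.0]
contact_force: [-0.0, -0.5, -0.9]
gripper_width: 0.0681
gripper_force: 0.0
```

Run:
```python
from st import *; van('green')
from look import *; snap('side','s8')
cv2.imwrite('pics/c8.png',cv2.resize(cv2.imread('pics/s8.png')[120:240,220:380],None,fx=4,fy=4,interpolation=cv2.INTER_CUBIC))
```

```text
[467.3 194.8  64.9] [ 1.7997e+02  3.0000e-02 -1.3010e+01] 0.06805784511192059 0.0 [ 45.  12. -30.  -0. -48.  32.]
[15.4, 533.2, 4.9] 1.176
```

View pics/c8.png

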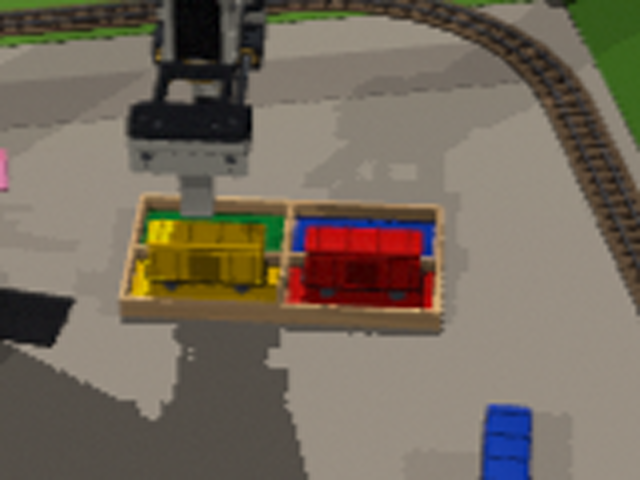

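The yellow van stands on its pad (crop (207,255)). Green is next.

>>> carry_out(
  deltas=[
    [0.8, [15.4, 533, 5], [0, 0, 1.176]],
    [0.8, [15.4, 533, 5], [0, 0, 1.176]],
    [0.8, [15.4, 533, 5], [0, 0, 1.176]],
    [0.8, [15.4, 533, 5], [0, 0, 1.176]],
    [0.8, [15.4, 533, 5], [0, 0, 1.176]],
    [0.8, [15.4, 533, 5], [0, 0, 1.176]],
    [0.8, [15.4, 533, 5], [0, 0, 1.176]],
    [0.8, [15.4, 533, 5], [0, 0, 1.176]],
    [0.8, [15.4, 533, 5], [0, 0, 1.176]],
    [0.8, [15.4, 533, 5], [0, 0, 1.176]],
    [0.8, [15.4, 533, 5], [0, 0, 1.176]],
    [0.8, [15.4, 533, 5], [0, 0, 1.176]],
  ],
)

```text
time_s: 14.65
tcp_pos: [0.3612, -0.3306, 0.059]
eef_rot: [179.9, 0.1, -80.6]
contact_force: [-1.1, 0.1, 0.9]
gripper_width: 0.0702
gripper_force: 0.0
```

>>> carry_out(
  deltas=[
    [0.8, [0, 0, 0], [0, 0, 0]],
    [0.8, [0, 0, 0], [0, 0, 0]],
  ],
)

```text
time_s: 14.85
tcp_pos: [0.3625, -0.327, 0.0598]
eef_rot: [179.9, 0.0, -80.4]
contact_force: [-0.2, 0.2, -0.0]
gripper_width: 0.0701
gripper_force: 0.0
```

```bash
python3 -c "
from st import *; van('green',-22)"
```

```text
[ 362.5 -327.    59.8] [ 1.7994e+02  4.0000e-02 -8.0360e+01] 0.07014961206804886 0.0 [-19.  11. -32.  -0. -47.  29.]
[1.1, 0.4, 81.8] 0.001
```

>>> carry_out(
  deltas=[
    [0.8, [1, 0.4, 35], [0, 0, 0]],
    [0.8, [1, 0.4, 60], [0, 0, 0]],
    [0.8, [1, 0.4, 74], [0, 0, 0]],
    [0.8, [1, 0.4, 81.5], [0, 0, 0]],
    [0.8, [1, 0.4, 81.5], [0, 0, 0]],
    [0.1, [1, 0.4, 81.5], [0, 0, 0]],
    [0.1, [1, 0.4, 81.5], [0, 0, 0]],
    [0.1, [1, 0.4, 81.5], [0, 0, 0]],
    [0.1, [1, 0.4, 81.5], [0, 0, 0]],
    [0.1, [1, 0.4, 81.5], [0, 0, 0]],
    [0.1, [1, 0.4, 81.5], [0, 0, 0]],
  ],
)

```text
time_s: 15.95
tcp_pos: [0.3626, -0.3289, -0.0209]
eef_rot: [-180.0, -0.0, -80.4]
contact_force: [-0.8, 0.4, 2.8]
gripper_width: 0.03
gripper_force: 25.0
```

>>> carry_out(
  deltas=[
    [0.1, [0, 0, -10], [0, 0, 0]],
    [0.1, [0, 0, -30], [0, 0, 0]],
    [0.1, [0, 0, -60], [0, 0, 0]],
    [0.1, [0, 0, -87], [0, 0, 0]],
    [0.1, [0, 0, -87], [0, 0, 0]],
    [0.1, [0, 0, -87], [0, 0, 0]],
  ],
)

```text
time_s: 16.55
tcp_pos: [0.3631, -0.3288, 0.0669]
eef_rot: [-179.9, -0.0, -80.4]
contact_force: [-0.3, -0.2, -1.5]
gripper_width: 0.0299
gripper_force: 25.0
```

```bash
python3 -c "
from st import *; slot('green',65)"
```

```text
[ 363.1 -328.8   66.9] [-1.7989e+02 -5.0000e-02 -8.0390e+01] 0.029853658885661914 24.999893233180046 [-19.  10. -32.  -0. -48.  29.]
[-557.4, -214.2, 1.9] -1.176
```

>>> carry_out(
  deltas=[
    [0.1, [-28, -11, -20], [0, 0, -0.06]],
    [0.1, [-70, -27, -20], [0, 0, -0.15]],
    [0.1, [-116, -45, -20], [0, 0, -0.25]],
    [0.1, [-162, -62, -20], [0, 0, -0.35]],
    [0.1, [-208, -80, -20], [0, 0, -0.45]],
    [0.1, [-254, -98, -20], [0, 0, -0.55]],
    [0.1, [-300, -115, -20], [0, 0, -0.65]],
    [0.1, [-346, -133, -20], [0, 0, -0.75]],
    [0.1, [-392, -151, -20], [0, 0, -0.85]],
    [0.1, [-438, -168, -20], [0, 0, -0.95]],
    [0.1, [-484, -186, -20], [0, 0, -1.05]],
    [0.1, [-520, -200, -20], [0, 0, -1.12]],
  ],
)

```text
time_s: 17.75
tcp_pos: [0.4725, 0.2197, 0.0849]
eef_rot: [179.9, 0.0, -15.9]
contact_force: [1.1, -0.4, -0.3]
gripper_width: 0.0297
gripper_force: 25.0
```

>>> carry_out(
  deltas=[
    [0.1, [0, 0, 0], [0, 0, 0]],
    [0.1, [0, 0, 0], [0, 0, 0]],
    [0.1, [0, 0, 0], [0, 0, 0]],
  ],
)

```text
time_s: 18.05
tcp_pos: [0.472, 0.2162, 0.085]
eef_rot: [179.9, 0.1, -16.3]
contact_force: [-0.2, -0.4, -0.6]
gripper_width: 0.0298
gripper_force: 25.0
```

```bash
python3 -c "
from st import *; slot('green',65)"
```

```text
[472.  216.2  85. ] [ 1.7989e+02  7.0000e-02 -1.6250e+01] 0.029781941149872652 24.99978169798851 [ 46.  12. -27.  -0. -52.  27.]
[-2.5, -41.3, 20.0] -0.057
```

>>> carry_out(
  deltas=[
    [0.1, [-1, -15, 0], [0, 0, -0.02]],
    [0.1, [-2, -32, 0], [0, 0, -0.057]],
    [0.1, [-2.5, -41.3, 0], [0, 0, -0.057]],
    [0.1, [-2.5, -41.3, 20], [0, 0, -0.057]],
    [0.1, [-2.5, -41.3, 20], [0, 0, -0.057]],
    [0.1, [-2.5, -41.3, 20], [0, 0, -0.057]],
  ],
)

```text
time_s: 18.65
tcp_pos: [0.4819, 0.2576, 0.0658]
eef_rot: [179.9, 0.0, -12.9]
contact_force: [0.7, -0.2, -0.0]
gripper_width: 0.0303
gripper_force: 25.0
```

```bash
python3 -c "
from st import *; slot('green',-15.5)"
```

```text
[481.9 257.6  65.8] [ 1.7993e+02  3.0000e-02 -1.2930e+01] 0.0302795052005445 25.0000262260437 [ 49.  15. -25.   0. -50.  28.]
[-0.5, 1.2, 81.3] 0.001
```

>>> carry_out(
  deltas=[
    [0.1, [-0.5, 1, 30], [0, 0, 0]],
    [0.1, [-0.5, 1, 52], [0, 0, 0]],
    [0.1, [-0.5, 1, 65], [0, 0, 0]],
    [0.1, [-0.5, 1, 73], [0, 0, 0]],
    [0.1, [-0.5, 1, 78], [0, 0, 0]],
    [0.1, [-0.5, 1, 81], [0, 0, 0]],
    [0.1, [-0.5, 1, 81], [0, 0, 0]],
    [0.1, [-0.5, 1, 81], [0, 0, 0]],
  ],
)

```text
time_s: 19.45
tcp_pos: [0.4817, 0.2571, -0.0145]
eef_rot: [-180.0, -0.0, -12.9]
contact_force: [0.4, 0.7, -1.5]
gripper_width: 0.0298
gripper_force: 25.0
```

>>> carry_out(
  deltas=[
    [0.5, [0, 0, 0], [0, 0, 0]],
    [0.5, [0, 0, 0], [0, 0, 0]],
    [0.5, [0, 0, 0], [0, 0, 0]],
    [0.5, [0, 0, -15], [0, 0, 0]],
    [0.5, [0, 0, -45], [0, 0, 0]],
    [0.8, [0, 0, -80], [0, 0, 0]],
    [0.8, [0, 0, -80], [0, 0, 0]],
    [0.8, [0, 0, -80], [0, 0, 0]],
    [0.8, [0, 0, -80], [0, 0, 0]],
  ],
)

```text
time_s: 20.35
tcp_pos: [0.4809, 0.2564, 0.0643]
eef_rot: [180.0, 0.0, -12.9]
contact_force: [0.5, -0.7, 0.1]
gripper_width: 0.0683
gripper_force: 0.0
```

Run:
```python
from st import *; van('blue',65)
from look import *; im,dd=snap('side','s9')
cv2.imwrite('pics/c9.png',cv2.resize(cv2.imread('pics/s9.png')[120:260,220:380],None,fx=4,fy=4,interpolation=cv2.INTER_CUBIC))
```

```text
[480.9 256.4  64.3] [ 1.7996e+02  4.0000e-02 -1.2950e+01] 0.06827741983401871 0.0 [ 49.  15. -25.  -0. -50.  28.]
[217.8, 273.7, -0.7] 1.655
```

View pics/c9.png

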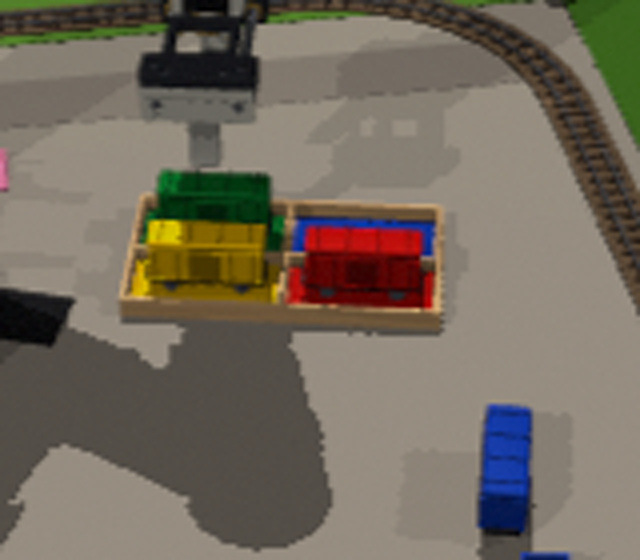

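The green van stands on its pad (crop (213,200)). Blue is last.

>>> carry_out(
  deltas=[
    [0.8, [217.8, 273.7, 0], [0, 0, 1.655]],
    [0.8, [217.8, 273.7, 0], [0, 0, 1.655]],
    [0.8, [217.8, 273.7, 0], [0, 0, 1.655]],
    [0.8, [217.8, 273.7, 0], [0, 0, 1.655]],
    [0.8, [217.8, 273.7, 0], [0, 0, 1.655]],
    [0.8, [217.8, 273.7, 0], [0, 0, 1.655]],
    [0.8, [217.8, 273.7, 0], [0, 0, 1.655]],
    [0.8, [217.8, 273.7, 0], [0, 0, 1.655]],
    [0.8, [217.8, 273.7, 0], [0, 0, 1.655]],
    [0.8, [217.8, 273.7, 0], [0, 0, 1.655]],
    [0.8, [217.8, 273.7, 0], [0, 0, 1.655]],
    [0.8, [217.8, 273.7, 0], [0, 0, 1.655]],
  ],
)

```text
time_s: 21.6
tcp_pos: [0.6316, -0.0589, 0.0635]
eef_rot: [179.9, -0.1, -107.9]
contact_force: [0.0, 0.1, -1.1]
gripper_width: 0.0699
gripper_force: 0.0
```

>>> carry_out(
  deltas=[
    [0.8, [0, 0, 0], [0, 0, 0]],
    [0.8, [0, 0, 0], [0, 0, 0]],
  ],
)

```text
time_s: 21.8
tcp_pos: [0.6321, -0.0586, 0.0644]
eef_rot: [180.0, -0.0, -107.6]
contact_force: [-0.2, -0.2, 0.9]
gripper_width: 0.0701
gripper_force: 0.0
```

```bash
python3 -c "
from st import *; van('blue',-22)"
```

```text
[632.1 -58.6  64.4] [ 1.7996e+02 -2.0000e-02 -1.0756e+02] 0.07012944395085492 0.0 [ 12.  23. -14.   0. -54. -30.]
[0.6, 0.2, 86.4] 0.004
```

>>> carry_out(
  deltas=[
    [0.8, [0.5, 0, 38], [0, 0, 0.004]],
    [0.8, [0.5, 0, 64], [0, 0, 0.004]],
    [0.8, [0.5, 0, 78], [0, 0, 0.004]],
    [0.8, [0.5, 0, 86], [0, 0, 0.004]],
    [0.8, [0.5, 0, 86], [0, 0, 0.004]],
    [0.1, [0.5, 0, 86], [0, 0, 0.004]],
    [0.1, [0.5, 0, 86], [0, 0, 0.004]],
    [0.1, [0.5, 0, 86], [0, 0, 0.004]],
    [0.1, [0.5, 0, 86], [0, 0, 0.004]],
    [0.1, [0.5, 0, 86], [0, 0, 0.004]],
    [0.1, [0.5, 0, 86], [0, 0, 0.004]],
  ],
)

```text
time_s: 22.9
tcp_pos: [0.6323, -0.0591, -0.0208]
eef_rot: [-180.0, 0.0, -108.0]
contact_force: [-0.5, -0.2, 1.4]
gripper_width: 0.0301
gripper_force: 25.0
```

>>> carry_out(
  deltas=[
    [0.1, [0, 0, -10], [0, 0, 0]],
    [0.1, [0, 0, -30], [0, 0, 0]],
    [0.1, [0, 0, -60], [0, 0, 0]],
    [0.1, [0, 0, -100], [0, 0, 0]],
    [0.1, [0, 0, -100], [0, 0, 0]],
    [0.1, [0, 0, -100], [0, 0, 0]],
  ],
)

```text
time_s: 23.5
tcp_pos: [0.6329, -0.0589, 0.0807]
eef_rot: [-179.9, 0.1, -108.0]
contact_force: [-0.2, 0.5, -1.2]
gripper_width: 0.0301
gripper_force: 25.0
```

```bash
python3 -c "
from st import *; slot('blue',80)"
```

```text
[632.9 -58.9  80.7] [-1.7985e+02  9.0000e-02 -1.0800e+02] 0.030099591394703498 24.999232292175293 [ 12.  22. -13.  -0. -55. -30.]
[-263.2, 126.2, 0.7] -1.658
```

>>> carry_out(
  deltas=[
    [0.1, [-15, 7, 0], [0, 0, -0.1]],
    [0.1, [-38, 18, 0], [0, 0, -0.24]],
    [0.1, [-60, 29, 0], [0, 0, -0.38]],
    [0.1, [-83, 40, 0], [0, 0, -0.52]],
    [0.1, [-105, 50, 0], [0, 0, -0.66]],
    [0.1, [-127, 61, 0], [0, 0, -0.8]],
    [0.1, [-149, 71, 0], [0, 0, -0.94]],
    [0.1, [-171, 82, 0], [0, 0, -1.08]],
    [0.1, [-194, 93, 0], [0, 0, -1.22]],
    [0.1, [-216, 104, 0], [0, 0, -1.36]],
    [0.1, [-238, 114, 0], [0, 0, -1.5]],
    [0.1, [-256, 123, 0], [0, 0, -1.61]],
  ],
)

```text
time_s: 24.7
tcp_pos: [0.5932, 0.2231, 0.0775]
eef_rot: [179.9, 0.1, -15.4]
contact_force: [-0.5, -0.4, -0.8]
gripper_width: 0.03
gripper_force: 25.0
```

>>> carry_out(
  deltas=[
    [0.1, [0, 0, 0], [0, 0, 0]],
    [0.1, [0, 0, 0], [0, 0, 0]],
    [0.1, [0, 0, 0], [0, 0, 0]],
  ],
)

```text
time_s: 25.0
tcp_pos: [0.5938, 0.2215, 0.0782]
eef_rot: [179.9, 0.1, -15.9]
contact_force: [-0.6, -0.4, -0.6]
gripper_width: 0.03
gripper_force: 25.0
```

```bash
python3 -c "
from st import *; slot('blue',65)"
```

```text
[593.8 221.5  78.2] [ 1.7993e+02  6.0000e-02 -1.5850e+01] 0.029995541993152477 24.999203234910965 [ 38.  22. -13.  -0. -55.  36.]
[-2.1, -8.7, 13.2] -0.05
```

>>> carry_out(
  deltas=[
    [0.1, [-2, -8.7, 0], [0, 0, -0.05]],
    [0.1, [-2, -8.7, 7], [0, 0, -0.05]],
    [0.1, [-2, -8.7, 13], [0, 0, -0.05]],
    [0.1, [-2, -8.7, 13], [0, 0, -0.05]],
    [0.1, [-2, -8.7, 13], [0, 0, -0.05]],
  ],
)

```text
time_s: 25.5
tcp_pos: [0.5945, 0.2306, 0.0654]
eef_rot: [180.0, 0.0, -12.9]
contact_force: [0.9, -0.1, -0.8]
gripper_width: 0.0301
gripper_force: 25.0
```

```bash
python3 -c "
from st import *; slot('blue',-15.5)"
```

```text
[594.5 230.6  65.4] [ 1.7995e+02  4.0000e-02 -1.2950e+01] 0.030060686872456388 24.99940797686577 [ 39.  23. -13.   0. -54.  38.]
[-0.2, 0.2, 80.9] 0.001
```

After releasing, I raise the arm and swing it to the left so both cameras can see the tray.

>>> carry_out(
  deltas=[
    [0.1, [0, 0, 30], [0, 0, 0]],
    [0.1, [0, 0, 52], [0, 0, 0]],
    [0.1, [0, 0, 65], [0, 0, 0]],
    [0.1, [0, 0, 73], [0, 0, 0]],
    [0.1, [0, 0, 78], [0, 0, 0]],
    [0.1, [0, 0, 80.5], [0, 0, 0]],
    [0.1, [0, 0, 80.5], [0, 0, 0]],
    [0.1, [0, 0, 80.5], [0, 0, 0]],
  ],
)

```text
time_s: 26.3
tcp_pos: [0.5952, 0.2316, -0.0139]
eef_rot: [-180.0, -0.0, -12.9]
contact_force: [0.4, 0.4, -1.4]
gripper_width: 0.0301
gripper_force: 25.0
```

>>> carry_out(
  deltas=[
    [0.5, [0, 0, 0], [0, 0, 0]],
    [0.5, [0, 0, 0], [0, 0, 0]],
    [0.5, [0, 0, 0], [0, 0, 0]],
    [0.5, [0, 0, -15], [0, 0, 0]],
    [0.5, [0, 0, -45], [0, 0, 0]],
    [0.8, [0, 0, -80], [0, 0, 0]],
    [0.8, [0, 0, -130], [0, 0, 0]],
    [0.8, [0, 0, -180], [0, 0, 0]],
    [0.8, [0, 0, -200], [0, 0, 0]],
    [0.8, [0, 0, -200], [0, 0, 0]],
  ],
)

```text
time_s: 27.3
tcp_pos: [0.5968, 0.2323, 0.1916]
eef_rot: [-179.6, -0.4, -12.9]
contact_force: [1.0, -0.7, -0.6]
gripper_width: 0.0697
gripper_force: 0.0
```

```bash
python3 -c "
from st import *; sh((291,609,191,-25.5))"
```

```text
[596.8 232.3 191.6] [-179.65   -0.36  -12.86] 0.06970634527091177 0.0 [ 39.  17.  -4.   0. -68.  38.]
[-382.0, -299.2, 0.6] 0.221
```

>>> carry_out(
  deltas=[
    [0.8, [-382, -299, 0], [0, 0, 0.22]],
    [0.8, [-382, -299, 0], [0, 0, 0.22]],
    [0.8, [-382, -299, 0], [0, 0, 0.22]],
    [0.8, [-382, -299, 0], [0, 0, 0.22]],
    [0.8, [-382, -299, 0], [0, 0, 0.22]],
    [0.8, [-382, -299, 0], [0, 0, 0.22]],
    [0.8, [-382, -299, 0], [0, 0, 0.22]],
    [0.8, [-382, -299, 0], [0, 0, 0.22]],
    [0.8, [-382, -299, 0], [0, 0, 0.22]],
    [0.8, [-382, -299, 0], [0, 0, 0.22]],
    [0.8, [-382, -299, 0], [0, 0, 0.22]],
    [0.8, [-382, -299, 0], [0, 0, 0.22]],
  ],
)

```text
time_s: 28.5
tcp_pos: [0.2879, 0.608, 0.1847]
eef_rot: [179.9, -0.0, -25.4]
contact_force: [0.0, -0.5, 1.0]
gripper_width: 0.0698
gripper_force: 0.0
```

Run:
```python
from meas import *; from plan import S
im,d=snap('top','t9'); P=world('top',d); snap('side','s99')
vans(P,{'open_blue':(369,131),'open_red':(439,163)})
z=P[...,2]*1000
for k,c in S.items():
    m=(np.hypot(P[...,0]*1000-c[0],P[...,1]*1000-c[1])<60)&(z>46)&(z<65)
    # keep only points within this slot
    q=P[...,:2]*1000-c; a=np.radians(-13); lx=q@[np.cos(a),np.sin(a)]; ly=q@[-np.sin(a),np.cos(a)]
    m&=(abs(ly)<30)&(abs(lx)<57); print(k,c.round(1),m.sum(),np.percentile(z[m],[5,50,95]).round(1),rect(P[m][:,:2]))
a=cv2.imread('pics/t9.png')[90:260,120:480]; cv2.imwrite('pics/c10.png',cv2.resize(a,None,fx=2.2,fy=2.2))
```

```text
open_blue top z 0.036 n 152 centre 627.8 -186.0 size 84.3 31.0 yaw 79.0
open_red top z 0.036 n 188 centre 557.6 -343.9 size 84.7 33.7 yaw 8.2
blue [594.2 230.4] 536 [50.1 52.8 55.4] centre 596.1 231.2 size 85.9 31.2 yaw -11.8
red [579.8 168.1] 541 [50.  52.7 55.4] centre 581.0 168.9 size 86.5 30.1 yaw -13.1
green [481.2 256.5] 566 [49.5 52.8 55.2] centre 482.1 256.4 size 85.7 29.8 yaw -13.0
yellow [466.8 194.2] 568 [49.8 52.6 55. ] centre 468.0 195.0 size 85.6 30.6 yaw -12.7
```

View pics/c10.png

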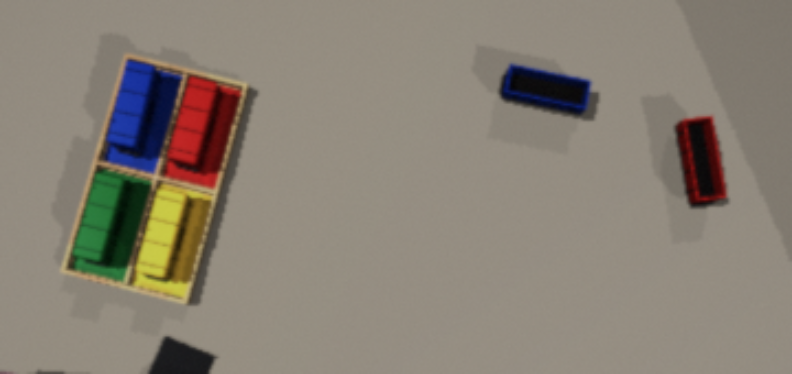

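All four vans stand on their own colours (crop: blue (135,105), red (195,122), green (103,218), yellow (163,232)), within about 2 mm of the slot centres. The open wagons at (547,88) and (702,160) have not moved. I'm handing the job in.

```bash
python3 -c "
from plant import r
print(r.close_job())"
```

```text
the job is handed in; nothing more can be done
None
```

I handed the job in with all four vans standing on the pads of their own colours, within about 2 mm of the slot centres, and both open wagons unmoved; the hand-in gave no verdict back.

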